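Hold the tube rack against the shaker's sprung bar

TASK

Pick up the long tube rack and stand it flat on the shaker's platform, in front of the middle of the sprung bumper bar with one short end facing it but not yet touching. Then slide it along the platform squarely into the bar and push the bar about half-way in (about 9 N), never all the way to its stop, and finish while still gripping and pressing it steadily there, as a third hand for the colleague who will tighten the clamp. Keep the rack upright and leave the other things on the bench alone.

Things in the scene. Friction and masses are not known exactly. Their poses are not given: they have to be found in the camera images.
- rack: The long white tube rack, two rows of five capped tubes fixed in it. Body 110 mm long (its x) x 46 wide (its y) x 55 high; grip across the 46. Caps rise to 75 mm, within 49 mm of the middle in x, 19 in y. Ends alike. Origin: centre of the underside, z up. 0.25 to 0.5 kg, loose on the bench.
- shaker: White shaker, fixed, turned up to 20 deg. Flat platform 240 mm (its x) x 270 (its y), top 100 mm above the bench. Origin: centre of its underside at bench level, z up. Sprung bar across the -y end, face at y = -75 looking to +y; steel fence behind it. 12 mm high rails along y at x = -108 and +108. Parked clamp bar, 30 mm high (nuts 44), across the +y end, inner face at y = +115.
- bar: Sprung bumper bar on the shaker: 120 mm along the shaker's x, 14 thick, rubber face 4 to 44 mm above the platform. Origin: mid-length of the face, at platform height; axes as the shaker's. Pushed to the shaker's -y it slides in, 24 mm to its stop; spring 0.8 N per mm, no preload (half-way: 12 mm, 9.6 N); it springs back when let go.
- square_rack: Bystander: empty white square tube rack, 88 x 88 x 45 mm high, loose on the bench. Origin: centre of the underside.
- reagent: Bystander: round jar with a lid, 64 mm across, 130 mm high. Origin: centre of the underside.
- beaker: Bystander: open glass beaker, 70 mm across, 90 mm high. Origin: centre of the underside.

How it is judged:
By the outcome, as a careful person would: the job done as asked, in the order asked, and still so for the second after the job is handed in, while the arm keeps its last pose, push and grip.
It also fails if it takes over 48 s, if anything falls off the work surface, if the arm or the gripper's body presses on something with over 40 N, if the wrist force passes 120 N, or if a joint passes its speed limit or range.

ROBOT

A 6-joint arm with a two-finger parallel gripper is mounted at the origin on the work surface. World frame = base frame: x ahead of the robot, y to its left, z up, the work surface at z = 0. Lengths are in m, angles in rad, forces in N, time in s.
With the tool pointing down it reaches from about 0.425 to 0.95 m from the base axis. Payload 3.5 kg.
Tool frame: the origin (TCP) lies at the very end of the fingers, on their centre line; the grasp point (between the pads) lies 19 mm behind it; z points along the fingers, y is the line along which they close (so a half turn about z gives the same grasp; the last joint's range is limited). The gripper opens to 85 mm and grips with 20 to 120 N. Pads are 22 mm wide; open, the fingers measure 114 mm over their backs; the gripper's body (76 mm by 85 mm) begins 54 mm behind the grasp point. The pads swing forward as they close: fully open they stand 13 mm farther back than shut.
Start: joints at [1.139, 0.286, 1.577, -0, 1.279, -0.15], TCP at [0.188, 0.648, 0.231] pointing down, gripper open.
Joint ranges: [-2.77, 2.77], [-0.9, 2.22], [0.21, 2.48], [-1.53, 4.67], [0.24, 2.81], [-2.84, 2.84]. Speed limits (rad/s): [2.79, 2.79, 3.14, 3.14, 3.14, 3.14].

INTERFACE

Orientations are given as a unit quaternion [x, y, z, w].
In Python, from plant import ctrl gives the robot as it stands.
- The arm moves only by the shell command python3 inch.py [FORCE], which reads ROWS from standard input. ROWS is a JSON list of rows, 1 to 10 of them, each of 7 numbers: dx, dy, dz in units of 25 mm, then a rotation vector rx, ry, rz in rad, then the opening from 0.0 (shut) to 1.0 (fully open); each row is the pose to reach, as a shift and turn from the pose commanded when the command began, along the tool's axes at that moment; what a row does not reach only later rows make up. A row lasts 1/8 s, in which the tool goes at most 0.0625 m and 0.188 rad, less where a joint would pass 70% of its speed; a pose out of reach is approached as far as the arm can. The fingers move at their own pace and stop on an object; FORCE is the grip in N (left out, the last holds). Time passes only in rows, so rows that do not move let the fingers close. It prints the time, the measured TCP pose, the force, the opening and the grip force at its end. Input that does not fit is refused with a message, and nothing moves.
- ctrl.get_state(): the state, without advancing time (a new reading comes with each control period).
- ctrl.read_camera(name): name is "side" or "top"; returns a dict with "pixels" (384x512x3 uint8, red, green, blue), "camera_matrix" (3x3 intrinsics, pixels), "dist_coeffs" ([k1, k2, p1, p2, k3] as OpenCV has them; the pictures are not rectified), "xyz" and "orientation" of the camera in the world. Camera axes: x right, y down, z forward; pixel columns grow to the right and rows downward; lengths in m; the calibration is good to about 2 mm. A picture is of the moment at which its call begins. There is no depth.
- ctrl.sign_off(): hands the job in; it is judged then, once.
The state is a dict: "time": time; "qpos": joint angles; "dq": joint speeds; "joint_efforts": joint torques, N m; "eef_pos": TCP position; "tcp_rot": TCP orientation; "contact_force": force on the tool from outside, world axes, zero at the start; "wrist_torque": the same for the moment, N m; "opening": opening from 0.0 (shut) to 1.0 (fully open); "finger_force": force on a finger pad.
Only numpy, scipy, OpenCV 4.12 (cv2) and the standard library are available. Lean on these libraries where they do the work, as an engineer would, in place of code of your own. Each camera call takes 0.05 s, during which the arm holds its last target. There are 200 camera calls.

## Working session

There is one attempt and no reset: what is moved stays moved. The work goes in short steps, Python scripts to look and compute and a shell command to move; the robot and the scene stay as the last step left them, time stands still between calls to the robot, and variables do not carry over. Pictures are saved under pics/ and viewed, at most 10 in all, crops included, and the job is handed in when it is done.

```bash
ls; mkdir -p pics; python3 - <<'E'
from plant import ctrl
import cv2,pickle
d={}
for n in("side","top"):
    r=ctrl.read_camera(n);d[n]=r
    cv2.imwrite(f"pics/{n}0.png",r["pixels"][...,::-1])
    print(n,r["camera_matrix"],r["dist_coeffs"],r["xyz"],r["orientation"])
pickle.dump(d,open("cams.pkl","wb"))
print(ctrl.get_state())
E
```

```text
inch.py
pics
plant.py
side [[409.72836296   0.         251.77021737]
 [  0.         409.72836296 184.83764044]
 [  0.           0.           1.        ]] [-0.09833226  0.          0.          0.          0.        ] [0.52085583 0.7059816  0.72962327] [-0.05510759  0.91483454 -0.39954052  0.02020595]
top [[409.56744135   0.         254.1921715 ]
 [  0.         409.56744135 183.55488314]
 [  0.           0.           1.        ]] [-0.13415382  0.          0.          0.          0.        ] [0.47666779 0.00921808 1.10068955] [-0.69760586  0.71422128 -0.03603774  0.04399214]
{'time': 0.1, 'qpos': array([ 1.13901176e+00,  2.87118099e-01,  1.57802532e+00, -2.35769680e-05,
        1.27860780e+00, -1.49993819e-01]), 'dq': array([-1.08739495e-04, -1.38704682e-03, -2.40778614e-03, -6.46412843e-05,
       -5.40331294e-03, -1.31044797e-03]), 'joint_efforts': array([-2.10963103e-04, -4.07297158e+01, -2.93698096e+01, -2.02568472e-04,
        3.38442915e-03, -4.58784797e-06]), 'eef_pos': array([0.1874231 , 0.64783959, 0.23006101]), 'tcp_rot': array([ 1.40426217e-01,  9.90090558e-01, -1.03717372e-03, -2.98730485e-04]), 'contact_force': array([-0.05409311,  0.44648768, -0.08245055]), 'wrist_torque': array([-0.01791932,  0.02242792,  0.00363005]), 'finger_force': 0.0, 'opening': 1.000427223438874}
```
View pics/side0.png

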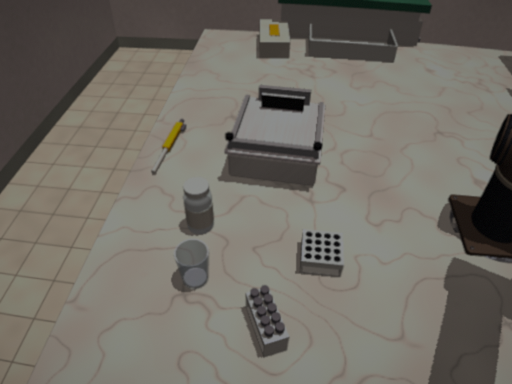

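View pics/top0.png

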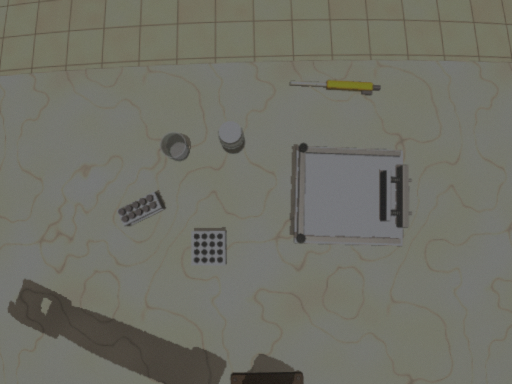

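Side: rack around (267,320), shaker (278,135). Top: rack around (140,209), shaker platform (350,195), bar at (384,195). I need enlarged crops to measure.

```bash
cat > mon.py <<'E'
import cv2,numpy as np
def crop(im,x0,y0,w,h,s):
    c=cv2.resize(im[y0:y0+h,x0:x0+w],None,fx=s,fy=s,interpolation=cv2.INTER_CUBIC)
    c=cv2.convertScaleAbs(c,alpha=1.5)
    for i in range(0,w,10):
        cv2.line(c,(i*s,0),(i*s,6),(0,0,255),1); cv2.putText(c,str(x0+i),(i*s,16),0,.33,(0,0,255),1)
    for j in range(0,h,10):
        cv2.line(c,(0,j*s),(6,j*s),(0,0,255),1); cv2.putText(c,str(y0+j),(8,j*s+4),0,.33,(0,0,255),1)
    return c
E
python3 - <<'E'
import cv2,numpy as np
from mon import crop
t=cv2.imread("pics/top0.png");s=cv2.imread("pics/side0.png")
a=crop(t,110,180,60,60,5)  #300x300
b=crop(s,237,275,60,84,5) #300x420
c=crop(t,285,135,130,118,6)
d=crop(s,220,80,112,105,7)
cv2.imwrite("pics/c1.png",np.hstack([np.vstack([a,np.zeros((120,300,3),np.uint8)]),b]))
cv2.imwrite("pics/c2.png",c[:600]);cv2.imwrite("pics/c3.png",crop(s,222,83,112,82,7))
E
```

View pics/c1.png

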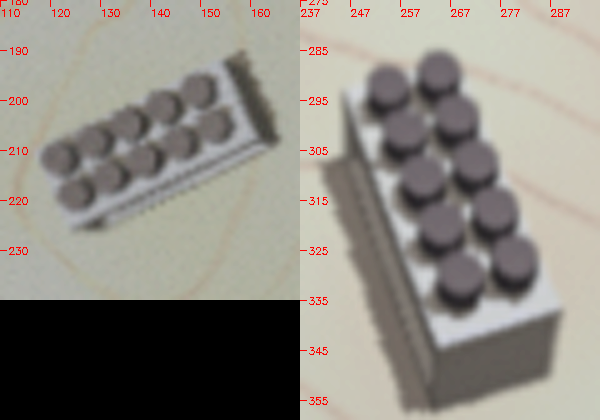

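```bash
python3 - <<'E'
import cv2
from mon import crop
t=cv2.imread("pics/top0.png")
cv2.imwrite("pics/c2.png",crop(t,285,137,130,114,5))
E
```

```text
(no output)
```

View pics/c2.png

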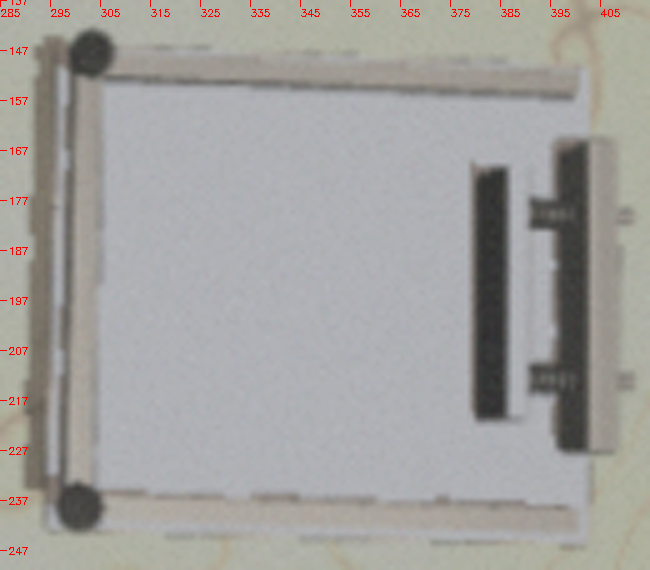

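View pics/c3.png

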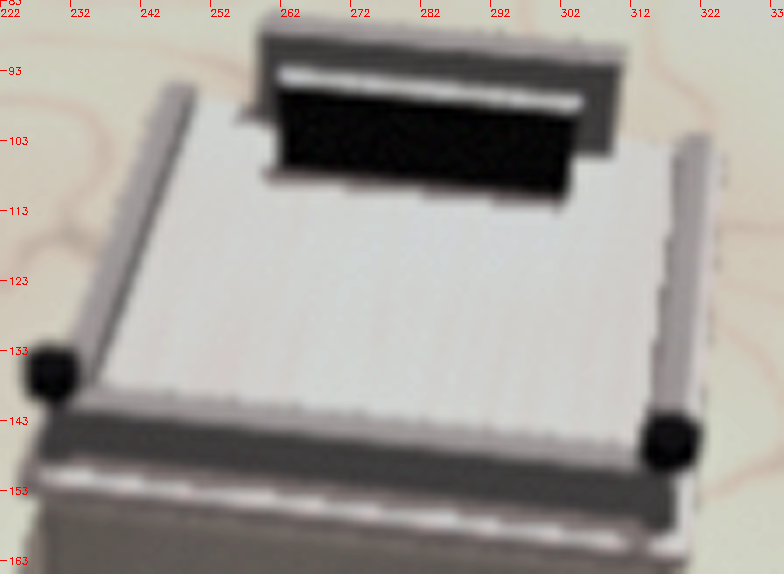

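Crop 1 shows the ten caps in both views. Crops 2 and 3 show the bar face, e.g. top-view upper edge (386.6,170.4)–(386.6,220.8), side (262,95)–(305,98.7), plus the nuts. Next I triangulate the caps and fit the shaker.

```bash
cat > geo.py <<'E'
import cv2,numpy as np,pickle
from scipy.spatial.transform import Rotation as R
D=pickle.load(open("cams.pkl","rb"))
def proj(n,P):
    c=D[n];Rw=R.from_quat(c["orientation"]).inv()
    return cv2.projectPoints(np.float64(P).reshape(-1,3),Rw.as_rotvec(),-Rw.apply(c["xyz"]),np.array(c["camera_matrix"]),np.array(c["dist_coeffs"]))[0][:,0]
def tri(a,b):
    Ps,u=[],[]
    for n,p in(("top",a),("side",b)):
        c=D[n];Rw=R.from_quat(c["orientation"]).inv()
        Ps.append(np.c_[Rw.as_matrix(),-Rw.apply(c["xyz"])])
        u.append(cv2.undistortPoints(np.float64(p).reshape(-1,1,2),np.array(c["camera_matrix"]),np.array(c["dist_coeffs"]))[:,0].T)
    X=cv2.triangulatePoints(*Ps,*u);return (X[:3]/X[3]).T
def pose(pos,yawdir):  # tool down, tool y along world angle yawdir
    y=np.array([np.cos(yawdir),np.sin(yawdir),0]);z=np.array([0,0,-1.]);return R.from_matrix(np.c_[np.cross(y,z),y,z])
def rel(s,pos,yawdir):
    r0=R.from_quat(s["tcp_rot"]);t=min((pose(0,yawdir+k*np.pi) for k in(0,1)),key=lambda q:(r0.inv()*q).magnitude())
    return np.round(r0.inv().apply(np.array(pos)-s["eef_pos"]),4),np.round((r0.inv()*t).as_rotvec(),4)
E
python3 - <<'E'
from geo import *
from scipy.optimize import least_squares
from plant import ctrl
f=lambda L,x0,y0,s,ox=0:(np.array(L)+.5-[ox,0])/s-.5+[x0,y0]
a=f([(60,158),(95,140),(130,124),(164,106),(199,90),(75,193),(110,176),(145,159),(181,142),(216,125)],110,180,5)
b=f([(460,278),(441,228),(423,178),(405,131),(388,87),(514,252),(494,208),(474,161),(456,115),(438,73)],237,275,5,300)
X=tri(a,b);print(X.round(4));c=X.mean(0);v=(X[[0,1,5,6]].mean(0)-X[[3,4,8,9]].mean(0));print("rack",c,np.degrees(np.arctan2(v[1],v[0])))
tp=f([(474,168),(475,419),(508,167),(508,419),(92,53),(80,507)],285,137,5)
sp=f([(282,168),(566,195),(280,85),(578,110),(51,373),(669,441)],222,83,7)
Y=tri(tp,sp);print(Y.round(4))
def model(p):
    x,y,w,h,nx,ny=p
    # sign: +x world is image-top; shaker -y end toward world -y => yaw~0, shaker +x = world +x
    L=np.array([(.06,-.075,h+.004),(-.06,-.075,h+.004),(.06,-.075,h+.044),(-.06,-.075,h+.044),(nx,ny,h+.044),(-nx,ny,h+.044)])
    return R.from_euler('z',w).apply(L)+[x,y,0]
g=lambda p:np.r_[proj("top",model(p))-tp,proj("side",model(p))-sp].ravel()
r=least_squares(g,[.45,-.25,0,.1,.108,.125],loss='soft_l1');print("shaker",r.x.round(4),np.degrees(r.x[2]));print(r.fun.reshape(2,6,2).round(1))
print(c, (R.from_euler('z',r.x[2]).apply([0,-.075,0])+[r.x[0],r.x[1],0]).round(4),np.hypot(c[0],c[1]))
E
```

```text
[[0.5292 0.3615 0.0682]
 [0.5379 0.343  0.0681]
 [0.5459 0.3244 0.0687]
 [0.5546 0.3064 0.0695]
 [0.5626 0.2882 0.0689]
 [0.5112 0.3519 0.0728]
 [0.5195 0.3343 0.0703]
 [0.528  0.3161 0.07  ]
 [0.5363 0.2974 0.0694]
 [0.5447 0.2795 0.0683]]
rack [0.53699215 0.32026298 0.06941057] 114.63190397227268
[[ 0.6104 -0.2915  0.1058]
 [ 0.491  -0.2852  0.106 ]
 [ 0.6092 -0.2981  0.1397]
 [ 0.4897 -0.2904  0.1422]
 [ 0.6699 -0.1004  0.1349]
 [ 0.4541 -0.0867  0.1362]]
shaker [ 0.5545 -0.2187 -0.0572  0.0962  0.1075  0.1269] -3.276021021828378
[[[ 1.6  2.5]
  [ 1.3  0.6]
  [-0.4  0.4]
  [-0.4  0.2]
  [-0.7  0.6]
  [-0.3  0.6]]

 [[-1.6  0.3]
  [-0.2  0.8]
  [-1.  -0.1]
  [-0.7  0.6]
  [-0.6 -1.3]
  [-0.5 -1.2]]]
[0.53699215 0.32026298 0.06941057] [ 0.5502 -0.2935  0.    ] 0.6252431096120109
```

```bash
python3 - <<'E'
from geo import *
from plant import ctrl
s=ctrl.get_state();print(rel(s,[.537,.3203,.15],np.radians(24.6)))
E
```

```text
(array([-0.4269, -0.2172,  0.0804]), array([-2.100e-03,  6.000e-04,  8.597e-01]))
```

The rows are not in the units I measure in: shifts go in units of 25 mm. I convert before sending: -0.427 m is -17.08, -0.41 m is -16.4.

```bash
echo '[[-2.4,-1.2,0,0,0,0.15,1],[-4.8,-2.4,0,0,0,0.3,1],[-7.2,-3.6,0.4,0,0,0.45,1],[-9.6,-4.8,0.8,0,0,0.6,1],[-12,-6,1.6,0,0,0.75,1],[-14.4,-7.2,2.4,0,0,0.86,1],[-16.4,-8.4,3.2,0,0,0.86,1],[-17.08,-8.68,3.2,0,0,0.86,1],[-17.08,-8.68,3.2,0,0,0.86,1],[-17.08,-8.68,3.2,0,0,0.86,1]]' | python3 inch.py 80
python3 - <<'E'
from geo import *
from plant import ctrl
s=ctrl.get_state();print(s["eef_pos"],rel(s,[.537,.3203,.016],np.radians(24.6)))
r=ctrl.read_camera("side");cv2.imwrite("pics/s1.png",cv2.resize(r["pixels"][200:384,180:380,::-1],None,fx=3,fy=3))
E
```

```text
time: 1.35
eef_pos: [0.537, 0.3213, 0.1509]
tcp_rot: [0.541, 0.841, -0.0, -0.0]
contact_force: [-0.6, 0.2, 0.4]
opening: 1.0
finger_force: 0.0
[0.53702255 0.3212794  0.15093153] (array([-0.001 , -0.0003,  0.1349]), array([-0.001 , -0.0005, -0.0008]))
```

View pics/s1.png

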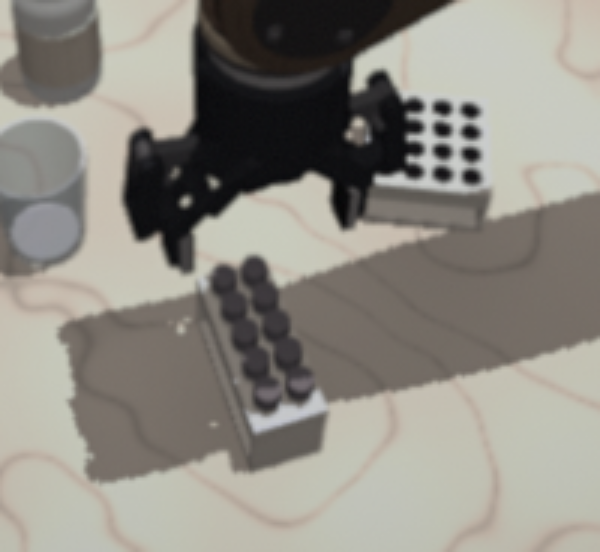

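The open fingers straddle the rack: fingertips at about (240,288) and (295,275) in full-picture pixels, aligned with its yaw. Descending.

In the tool's units: 0.135 m is 5.4, 0.125 m is 5.

```bash
echo '[[-0.04,0,1.6,0,0,0,1],[-0.04,0,3.2,0,0,0,1],[-0.04,0,4.4,0,0,0,1],[-0.04,0,5,0,0,0,1],[-0.04,0,5.4,0,0,0,1],[-0.04,0,5.4,0,0,0,1]]' | python3 inch.py 80 && echo '[[0,0,0,0,0,0,0],[0,0,0,0,0,0,0],[0,0,0,0,0,0,0],[0,0,0,0,0,0,0],[0,0,0,0,0,0,0],[0,0,0,0,0,0,0],[0,0,0,0,0,0,0],[0,0,0,0,0,0,0]]' | python3 inch.py 80
```

```text
time: 2.15
eef_pos: [0.5379, 0.3208, 0.0166]
tcp_rot: [0.54, 0.842, 0.0, 0.0]
contact_force: [0.4, -0.9, 0.4]
opening: 0.998
finger_force: 0.0
time: 3.15
eef_pos: [0.5385, 0.3205, 0.0176]
tcp_rot: [0.54, 0.841, 0.0, 0.0]
contact_force: [-0.5, -0.7, 4.5]
opening: 0.524
finger_force: 83.7
```

In the tool's units: -0.2 m is -8, -0.17 m is -6.8.

```bash
echo '[[0,0,-1.2,0,0,0,0],[0,0,-2.8,0,0,0,0],[0,0,-4.8,0,0,0,0],[0,0,-6.8,0,0,0,0],[0,0,-8,0,0,0,0],[0,0,-8,0,0,0,0],[0,0,-8,0,0,0,0]]' | python3 inch.py 80
python3 - <<'E'
from geo import *
from plant import ctrl
s=ctrl.get_state()
w=-.0572;print(s["contact_force"],rel(s,[.5545-np.sin(w)*.006,-.2187+np.cos(w)*.006,s["eef_pos"][2]],w))
E
```

```text
time: 4.03
eef_pos: [0.5364, 0.3196, 0.2129]
tcp_rot: [0.54, 0.841, -0.002, -0.001]
contact_force: [-0.2, -0.6, -4.9]
opening: 0.527
finger_force: 83.5
[-0.24187858 -0.60923345 -4.90256988] (array([-0.4918, -0.2046,  0.0009]), array([-0.0051,  0.001 ,  0.4861]))
```

In the tool's units: -0.05 m is -2, -0.46 m is -18.4.

```bash
echo '[[-1,-0.4,0,0,0,0.02,0],[-2.8,-1.2,0,0,0,0.07,0],[-4.8,-2,0,0,0,0.12,0],[-6.8,-2.8,0,0,0,0.17,0],[-8.8,-3.68,0,0,0,0.22,0],[-10.8,-4.48,0,0,0,0.27,0],[-12.8,-5.32,0,0,0,0.32,0],[-14.8,-6.16,0,0,0,0.37,0],[-16.8,-7,0,0,0,0.42,0],[-18.4,-7.64,0,0,0,0.46,0]]' | python3 inch.py 80 && echo '[[-0.8,-0.36,0,0,0,0.02,0],[-1.28,-0.544,0,0,0,0.026,0],[-1.28,-0.544,0,0,0,0.026,0],[-1.28,-0.544,0,0,0,0.026,0]]' | python3 inch.py 80
python3 - <<'E'
from geo import *
from plant import ctrl
import mon
s=ctrl.get_state()
w=-.0572;print(s["contact_force"],rel(s,[.5545-np.sin(w)*.006,-.2187+np.cos(w)*.006,.118],w))
t=ctrl.read_camera("top")["pixels"][...,::-1];q=ctrl.read_camera("side")["pixels"][...,::-1]
cv2.imwrite("pics/p2.png",np.hstack([mon.crop(t,285,137,130,120,3),mon.crop(q,215,55,120,120,3)]))
E
```

```text
time: 5.28
eef_pos: [0.5538, -0.179, 0.2126]
tcp_rot: [0.719, 0.695, -0.001, -0.003]
contact_force: [0.7, 0.0, -4.5]
opening: 0.528
finger_force: 83.4
time: 5.78
eef_pos: [0.5409, -0.208, 0.2156]
tcp_rot: [0.727, 0.687, 0.0, -0.001]
contact_force: [0.3, 0.1, -3.8]
opening: 0.528
finger_force: 83.4
[ 0.25777559  0.08086541 -3.7816711 ] (array([-0.004 ,  0.0142,  0.0976]), array([-0.0008, -0.001 ,  0.0011]))
```

View pics/p2.png

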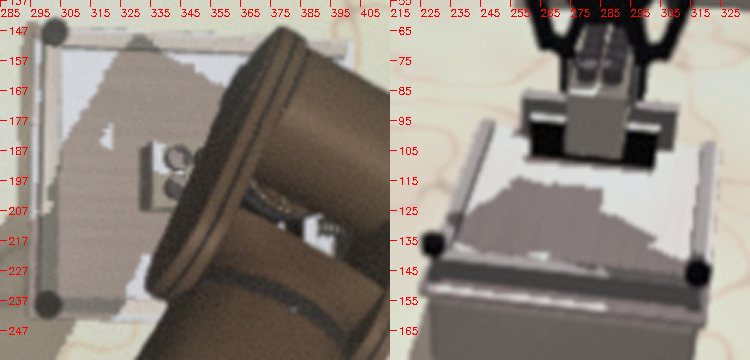

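The rack hangs level and straight above the platform. Its +y end caps are at top (345,189.7) and (344.3,199.7); its end-face bottom edge is at side (274,106)–(292.3,107). Now I work out its offset in the grip and the bar's lateral position relative to it.

```bash
python3 - <<'E'
from geo import *
from plant import ctrl
s=ctrl.get_state();p=s["eef_pos"];w=np.arctan2(*(R.from_quat(s["tcp_rot"]).apply([0,1,0])[[1,0]]));print("w",w)
if np.cos(w)<0:w+=np.pi
L=lambda l:R.from_euler('z',w).apply(l)+[p[0],p[1],p[2]-.0176]
print("caps pred",proj("top",L([(.01,.04,.075),(-.01,.04,.075)])).round(1))
print("end bottom pred",proj("side",L([(.023,.055,0),(-.023,.055,0)])).round(1))
t=ctrl.read_camera("top")["pixels"]
S=lambda l:R.from_euler('z',-.0572).apply(l)+[.5545,-.2187,.1]
print("rails/platform corners", proj("top",S([(.12,.135,0),(-.12,.135,0),(-.12,-.135,0),(.12,-.135,0)])).round(1))
E
```

```text
w -0.055548834254877076
caps pred [[345.7 189.9]
 [345.6 199.6]]
end bottom pred [[272.7 104.6]
 [291.5 106.5]]
rails/platform corners [[297.5 146. ]
 [295.2 243.3]
 [404.4 246.1]
 [404.  150. ]]
```

In the tool's units: -0.004 m is -0.16, 0.09 m is 3.6.

```bash
echo '[[-0.08,0.28,0,0,0,0,0],[-0.16,0.56,0,0,0,0,0],[-0.16,0.56,1.2,0,0,0,0],[-0.16,0.56,2.4,0,0,0,0],[-0.16,0.56,3.2,0,0,0,0],[-0.16,0.56,3.6,0,0,0,0],[-0.16,0.56,3.6,0,0,0,0],[-0.16,0.56,3.6,0,0,0,0]]' | python3 inch.py 80
python3 - <<'E'
from geo import *
from plant import ctrl
s=ctrl.get_state()
w=-.0572;print(s["contact_force"],rel(s,[.5545-np.sin(w)*.006,-.2187+np.cos(w)*.006,.118],w))
E
```

```text
time: 6.92
eef_pos: [0.5556, -0.2144, 0.1278]
tcp_rot: [0.727, 0.687, 0.0, 0.001]
contact_force: [0.4, 0.4, -4.1]
opening: 0.529
finger_force: 83.4
[ 0.43876021  0.44996719 -4.08484078] (array([ 0.0016, -0.0009,  0.0098]), array([0.0023, 0.0012, 0.0002]))
```

```bash
echo '[[0,-0.04,0.16,0,0,0,0],[0,-0.04,0.24,0,0,0,0],[0,-0.04,0.28,0,0,0,0],[0,-0.04,0.28,0,0,0,0]]' | python3 inch.py 80;  echo '[[0,0,0.04,0,0,0,0],[0,0,0.08,0,0,0,0],[0,0,0.08,0,0,0,0]]' | python3 inch.py 80; echo '[[0,0,0.04,0,0,0,0],[0,0,0.04,0,0,0,0]]' | python3 inch.py 80
```

```text
time: 7.42
eef_pos: [0.5537, -0.2138, 0.1193]
tcp_rot: [0.727, 0.687, -0.0, -0.0]
contact_force: [-0.8, 0.4, -5.0]
opening: 0.526
finger_force: 83.4
time: 7.8
eef_pos: [0.5538, -0.2138, 0.1176]
tcp_rot: [0.727, 0.687, 0.0, 0.0]
contact_force: [-0.9, 0.1, -2.6]
opening: 0.528
finger_force: 83.4
time: 8.05
eef_pos: [0.5539, -0.2139, 0.1176]
tcp_rot: [0.727, 0.687, -0.0, 0.0]
contact_force: [-3.6, 0.5, 4.3]
opening: 0.53
finger_force: 84.4
```

The rack is on the platform (fz rose from −5 to +4 N, z 0.1176). Checking the placement before sliding.

```bash
echo '[[0,0,-0.02,0,0,0,0],[0,0,-0.02,0,0,0,0]]' | python3 inch.py 80
python3 - <<'E'
from plant import ctrl
import mon,cv2,numpy as np
t=ctrl.read_camera("top")["pixels"][...,::-1];q=ctrl.read_camera("side")["pixels"][...,::-1]
cv2.imwrite("pics/p3.png",np.hstack([mon.crop(t,325,160,80,80,5),mon.crop(q,240,70,80,90,5)[:400]]))
E
```

```text
time: 8.3
eef_pos: [0.5539, -0.2139, 0.1176]
tcp_rot: [0.727, 0.687, -0.0, 0.0]
contact_force: [-3.5, 3.4, 6.2]
opening: 0.526
finger_force: 84.5
```

View pics/p3.png

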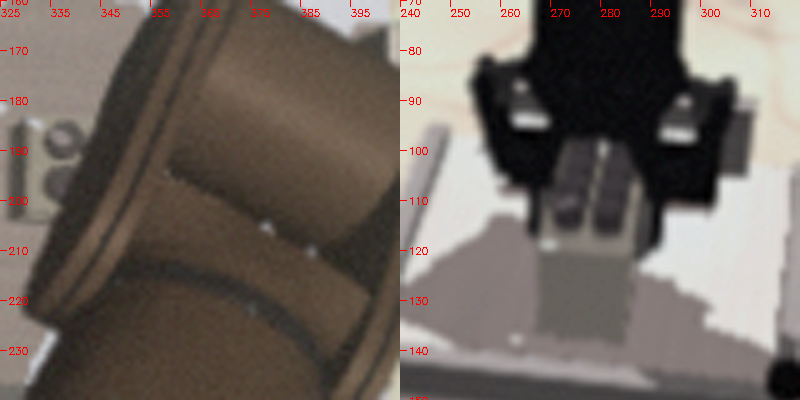

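The end face's lower edge is at side (268,138)–(285.5,138). The bar is hidden behind the gripper. I map those edges onto the platform plane to check centring and gap.

```bash
python3 - <<'E'
from geo import *
from plant import ctrl
def plane(n,p,z):
    c=D[n];u=cv2.undistortPoints(np.float64(p).reshape(-1,1,2),np.array(c["camera_matrix"]),np.array(c["dist_coeffs"]))[:,0]
    d=R.from_quat(c["orientation"]).apply(np.c_[u,np.ones(len(u))]);return np.array(c["xyz"])+d*((z-c["xyz"][2])/d[:,2])[:,None]
sh=lambda P:(R.from_euler('z',.0572).apply(P-np.array([.5545,-.2187,0]))*1000).round(1)
print("rack end (side)",sh(plane("side",[(268,138),(285.5,138.3)],.1)))
print("bar bottom side",sh(plane("side",[(262.2,107),(302.9,110.8)],.104)))
print("bar top side",sh(plane("side",[(262,95.1),(304.6,98.7)],.144)))
print("bar top top",sh(plane("top",[(386.6,170.4),(386.6,220.8)],.144)))
print("bar bot top",sh(plane("top",[(379.8,170.6),(380,220.8)],.104)))
print("nuts top",sh(plane("top",[(303.4,147.6),(301,238.4)],.144)),"side",sh(plane("side",[(229.3,136.3),(317.6,146)],.144)))
print("rails inner top", sh(plane("top",[(306,152.4),(399,156.4),(306,235.5),(399,238.6)],.112)))
s=ctrl.get_state();print(s["contact_force"],sh(s["eef_pos"]))
E
```

```text
rack end (side) [[ 16.7  68.9 100. ]
 [-28.   61.8 100. ]]
bar bottom side [[ 53.6 -69.4 104. ]
 [-61.9 -71.4 104. ]]
bar top side [[ 54.7 -66.7 144. ]
 [-63.2 -70.2 144. ]]
bar top top [[ 59.4 -75.7 144. ]
 [-60.4 -75.7 144. ]]
bar bot top [[ 64.6 -70.9 104. ]
 [-59.6 -71.6 104. ]]
nuts top [[ 107.3  124.8  144. ]
 [-107.1  125.8  144. ]] side [[ 102.3  138.7  144. ]
 [-110.   138.   144. ]]
rails inner top [[ 102.2  114.9  112. ]
 [ 100.7 -117.5  112. ]
 [-100.3  110.7  112. ]
 [-101.9 -117.   112. ]]
[-2.92357368  1.02812549  5.78638395] [ -0.9   4.8 117.6]
```

Rack and bar are centred within about 1.5 mm and the gap is roughly 25 mm. Starting the slide (tool −x).

In the tool's units: -0.012 m is -0.48, -0.01 m is -0.4.

```bash
echo '[[-0.08,0,-0.02,0,0,0.003,0],[-0.16,0,-0.02,0,0,0.003,0],[-0.24,0,-0.02,0,0,0.003,0],[-0.32,0,-0.02,0,0,0.003,0],[-0.4,0,-0.02,0,0,0.003,0],[-0.48,0,-0.02,0,0,0.003,0]]' | python3 inch.py 80; echo '[[-0.04,0,0,0,0,0,0],[-0.08,0,0,0,0,0,0],[-0.12,0,0,0,0,0,0]]' | python3 inch.py; echo '[[-0.04,0,0,0,0,0,0],[-0.08,0,0,0,0,0,0],[-0.12,0,0,0,0,0,0]]' | python3 inch.py
```

```text
time: 9.15
eef_pos: [0.5541, -0.2251, 0.1177]
tcp_rot: [0.728, 0.685, 0.001, 0.001]
contact_force: [-0.5, 5.4, 4.0]
opening: 0.527
finger_force: 84.4
time: 9.52
eef_pos: [0.5539, -0.2282, 0.1176]
tcp_rot: [0.728, 0.685, 0.001, 0.001]
contact_force: [0.6, 4.8, 2.8]
opening: 0.527
finger_force: 84.4
time: 9.9
eef_pos: [0.5537, -0.2311, 0.1177]
tcp_rot: [0.728, 0.685, 0.001, 0.001]
contact_force: [0.9, 5.2, 3.1]
opening: 0.527
finger_force: 84.4
```

```bash
for i in 1; do echo '[[-0.04,0,-0.008,0,0,0,0],[-0.08,0,-0.008,0,0,0,0]]' | python3 inch.py | sed -n '2p;4p'; echo '[[-0.04,0,0,0,0,0,0],[-0.08,0,0,0,0,0,0]]' | python3 inch.py| sed -n '2p;4p'; echo '[[-0.04,0,0,0,0,0,0],[-0.08,0,0,0,0,0,0]]' | python3 inch.py| sed -n '2p;4p'; echo '[[-0.04,0,0,0,0,0,0],[-0.08,0,0,0,0,0,0]]' | python3 inch.py| sed -n '2p;4p';echo '[[-0.04,0,0,0,0,0,0],[-0.08,0,0,0,0,0,0]]' | python3 inch.py| sed -n '2p;4p'; done
```

```text
eef_pos: [0.5532, -0.2336, 0.1177]
contact_force: [1.3, 3.7, 3.3]
eef_pos: [0.5526, -0.2357, 0.1176]
contact_force: [1.8, 4.6, 3.3]
eef_pos: [0.5523, -0.2375, 0.1176]
contact_force: [0.9, 5.9, 4.2]
eef_pos: [0.5522, -0.2392, 0.1176]
contact_force: [0.4, 6.7, 3.6]
eef_pos: [0.5521, -0.2408, 0.1176]
contact_force: [0.2, 8.5, 4.9]
```

Contact was near y ≈ −0.236; force now climbs about 0.8 N/mm. Push on to about y = −0.248.

```bash
for i in 1; do echo '[[-0.04,0,0,0,0,0,0],[-0.08,0,0,0,0,0,0],[-0.08,0,0,0,0,0,0]]' | python3 inch.py | sed -n '2,4p'; echo '[[-0.04,0,0,0,0,0,0],[-0.08,0,0,0,0,0,0],[-0.08,0,0,0,0,0,0]]' | python3 inch.py| sed -n '2,4p'; echo '[[-0.04,0,0,0,0,0,0],[-0.08,0,0,0,0,0,0],[-0.08,0,0,0,0,0,0]]' | python3 inch.py| sed -n '2,4p';  done
python3 - <<'E'
from plant import ctrl
import mon,cv2,numpy as np
t=ctrl.read_camera("top")["pixels"][...,::-1];q=ctrl.read_camera("side")["pixels"][...,::-1]
cv2.imwrite("pics/p4.png",np.hstack([mon.crop(t,325,150,80,100,5),mon.crop(q,235,70,80,100,5)]))
s=ctrl.get_state();print(s["time"],s["contact_force"],s["wrist_torque"])
E
```

```text
eef_pos: [0.552, -0.2424, 0.1176]
tcp_rot: [0.728, 0.686, 0.001, -0.001]
contact_force: [1.4, 9.0, 4.1]
eef_pos: [0.5519, -0.244, 0.1176]
tcp_rot: [0.728, 0.686, 0.001, -0.001]
contact_force: [1.3, 10.0, 4.0]
eef_pos: [0.5518, -0.2456, 0.1177]
tcp_rot: [0.728, 0.686, 0.001, -0.002]
contact_force: [2.0, 10.9, 5.2]
12.375 [-0.08034088 11.04642776  5.49548442] [ 1.40596066 -0.2042221   0.00515647]
```

View pics/p4.png

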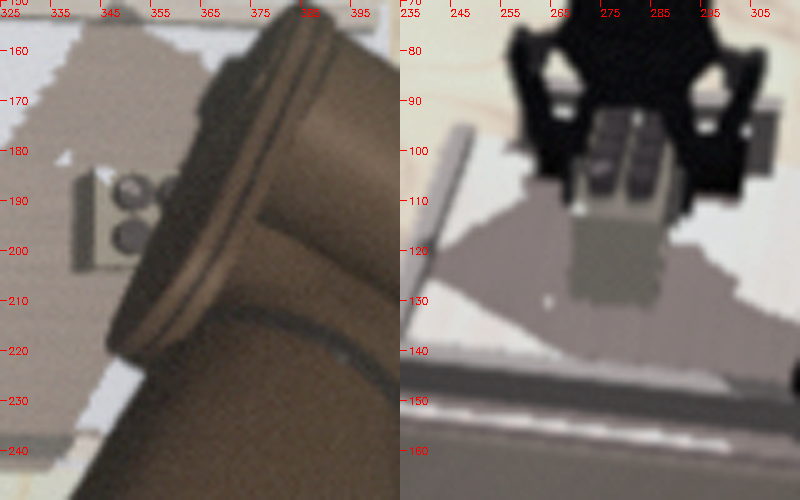

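Rack is upright and square, its end at side (270–286,130), with the gripper still holding. A bit further to reach half-way.

```bash
echo '[[-0.04,0,-0.012,0,0,0,0],[-0.08,0,-0.012,0,0,0,0],[-0.12,0,-0.012,0,0,0,0],[-0.12,0,-0.012,0,0,0,0]]' | python3 inch.py; echo '[[0,0,0,0,0,0,0],[0,0,0,0,0,0,0],[0,0,0,0,0,0,0],[0,0,0,0,0,0,0]]' | python3 inch.py
python3 - <<'E'
from geo import *
from plant import ctrl
F=[];
for i in range(8):
    ctrl.read_camera("top");s=ctrl.get_state();F.append(np.r_[s["contact_force"],s["eef_pos"]*1000])
print(np.mean(F,0).round(2),np.std(F,0).round(2),rel(s,s["eef_pos"],-.0572)[1])
E
```

```text
time: 12.88
eef_pos: [0.5517, -0.248, 0.1177]
tcp_rot: [0.728, 0.686, 0.002, -0.002]
contact_force: [1.0, 12.9, 4.4]
opening: 0.531
finger_force: 84.5
time: 13.38
eef_pos: [0.5516, -0.248, 0.1177]
tcp_rot: [0.728, 0.686, 0.002, -0.002]
contact_force: [1.7, 13.5, 4.9]
opening: 0.525
finger_force: 84.5
[   1.29   12.41    5.28  551.65 -247.97  117.7 ] [0.65 0.41 0.33 0.01 0.01 0.01] [-0.0008 -0.0052 -0.0025]
```

In the tool's units: -0.001 m is -0.04, -0.0005 m is -0.02.

```bash
echo '[[-0.02,0,0,0,0,0,0],[-0.04,0,0,0,0,0,0],[-0.04,0,0,0,0,0,0],[-0.04,0,0,0,0,0,0],[-0.04,0,0,0,0,0,0],[-0.04,0,0,0,0,0,0]]' | python3 inch.py; python3 -c "
from plant import ctrl
print(ctrl.sign_off())"
```

```text
time: 14.52
eef_pos: [0.5516, -0.2487, 0.1177]
tcp_rot: [0.728, 0.686, 0.002, -0.002]
contact_force: [0.8, 13.4, 6.1]
opening: 0.525
finger_force: 84.5
the job is handed in; nothing more can be done
None
```

I signed the job off at 14.5 s: the rack stands upright on the platform, square to the bar and still gripped, pressing it in an estimated 11–12 mm (about 9 N after allowing for friction). I worked that depth out from force and position readings, because the arm hid the bar from both cameras.

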